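# Spot-check the leaning griddle with the surface thermometer and hang it on the rail

## Robot

A 6-joint arm with a two-finger parallel gripper is mounted at the origin on the work surface. World frame = base frame: x ahead of the robot, y to its left, z up, the work surface at z = 0. Lengths are in m, angles in rad, forces in N, time in s.
With the tool pointing down it reaches from about 0.25 to 0.725 m from the base axis. Payload 4 kg.
Tool frame: the origin (TCP) lies midway between the tips of the shut fingers; the grasp point (between the pads) lies 19 mm behind it (bot.grip_depth is the distance from the TCP to the grasp point, in m); z points along the fingers, y is the line along which they close (so a half turn about z gives the same grasp; the last joint's range is limited). The gripper opens to 85 mm and grips with 20 to 120 N. Pads are 22 mm wide; open, the fingers measure 114 mm over their backs; the gripper's body (76 mm by 85 mm) begins 54 mm behind the grasp point. The pads swing forward as they close: fully open they stand 13 mm farther back than shut.
Start: joints at [-1.234, 0.241, 0.005, 1.335, 0, 1.571], TCP at [0.165, -0.472, 0.208] pointing down, gripper open.
Joint ranges: [-2.72, 2.72], [-1.05, 1.87], [-1.09, 1.28], [-1.99, 2.15], [-1.42, 1.44], [-3.14, 3.14]. Speed limits (rad/s): [2.79, 2.79, 3.14, 3.14, 3.14, 3.14].

## Interface

Orientations are given as a unit quaternion [x, y, z, w].
In Python, from workcell import bot gives the robot as it stands.
- The arm moves only by the shell command python3 -m creep 'ROWS'. ROWS is JSON, one flat list of numbers, 5 for each row, row after row: the shift along the world's x, y, z in m, then the turn about the world's z in rad, then the finger opening in m, from 0 to 0.0854. In form: [x, y, z, twist, claw, x, y, z, twist, claw, ...]. A call has 1 to 10 rows; each row is the pose to reach, as a shift and turn from the pose commanded when the call began; what a row does not reach only later rows make up. A row lasts 1/12 s, in which the tool goes at most 41.7 mm and 7.16 degrees, less where a joint would pass 70% of its speed; a pose out of reach is approached as far as the arm can. A call with a gripper value outside its range is refused whole. The fingers move at their own pace and stop on an object; the grip force is fixed at half the most. Time passes only in rows, so rows that repeat a pose let the fingers close. It gives the time, the measured TCP pose, the force, the opening and the grip force at its end, in the units of the state.
- bot.get_obs(): the state, without advancing time (a new reading comes with each control period).
- bot.camera(name): name is "scene" or "top" or "wrist"; returns a dict with "pixels" (400x640x3 uint8, red, green, blue), "camera_matrix" (3x3 intrinsics, pixels), "dist_coeffs" ([k1, k2, p1, p2, k3] as OpenCV has them; the pictures are not rectified), "extrinsics" (4x4, takes a point from world to camera coordinates); the wrist camera has in their place "T_tool_cam" (4x4, takes a point from camera to tool coordinates, whose origin is the TCP and whose axes are the flange's). Camera axes: x right, y down, z forward; pixel columns grow to the right and rows downward; lengths in m; the calibration is good to about 2 mm. A picture is of the moment at which its call begins: read the wrist's pose just before it. There is no depth.
- bot.job_done(): hands the job in; it is judged then, once.
Trained networks look in the newest picture that a camera, given by its name, has taken for a name from the list of things; names that differ only in an ending like _2 or _b are one class to them, and where a whole thing is asked for, a point or a joint stands for the part that bears it (a point fixed in the world has none). Each returns a list of dicts, best first, with "score" (0 to 1); they miss things now and then, are a little off and sometimes report something else, mostly with a low value. They report only what shows in the picture. A call takes as long as a camera call. They do not tell look-alikes from the thing itself.
- bot.look_for(camera, thing): "centre" ([column, row] as shares, 0 to 1, of the picture: columns of its width, rows of its height, amid what is visible of it).
- bot.place_of(camera, thing): "centre" ([column, row] as shares, 0 to 1, of the picture: columns of its width, rows of its height: a listed point, or the origin of a listed thing).
The state is a dict: "clock": time; "joint_pos": joint angles; "joint_vel": joint speeds; "tau": joint torques, N m; "eef_pos": TCP position; "tool_rot": TCP orientation; "ft_force": force on the tool from outside, world axes, zero at the start; "ft_torque": the same for the moment, N m; "grip_width": finger opening in m; "grasp_force": force on a finger pad.
Only numpy, scipy, OpenCV 4.12 (cv2) and the standard library are available. Lean on these libraries where they do the work, as an engineer would, in place of code of your own. Each camera call takes 0.05 s, during which the arm holds its last target. There are 200 camera calls.

## Task

Take the surface thermometer that stands on the drainboard and press its round sprung foot squarely and lightly against the middle of the leaning griddle, so that the whole foot lies flat and gives a little, and hold it steady there for two seconds without pressing hard. Then hang the thermometer by its hook over the middle, empty stretch of the rail and let go of it so that it hangs quietly. Leave the jar, the bowl and the timer where they are.

Things in the scene. Friction and masses are not known exactly. Their poses are not given: they have to be found in the camera images.
- thermometer: Grey plastic and steel surface thermometer, 0.24 kg, 147 mm tall, standing on a round steel foot. Origin: centre of the underside of the foot (relaxed); z up its axis, x to the side with the hook. Foot: disc 52 mm diameter, 10 mm thick, sprung: slides up to 10 mm into the tool along z, starts to give at 2.5 N, fully in at 9 N. Above it a 22 mm stem and, at z 36 to 50, a 38 mm collar.
- handle (a point): Centre of the place to grip the thermometer, at (0, 0, 108) mm in its frame, same axes. The handle is a box, z 47 to 139 mm, 22 mm along x and 26 mm along y; grip it across y.
- hook_in (a point): Where the bar's axis lies when the thermometer hangs in its hook: (30, 0, 129) mm in the thermometer's frame, same axes. The hook is 6 mm wire in the plane y = 0, a roof: from the handle's +x face at z 124 up to a peak at x = 30, z = 147, down to x = 50, z = 123, straight down to a tip at z = 97. Opening between handle (x = 11) and wire (x = 47): 36 mm, open below.
- rail_mid (a point): Middle of the bar, on its axis, 235 mm up; axes as the rail (y along the bar, z up). Fixed utensils hang up to 180 mm below the bar: a 90 mm sieve at y = -140, a wooden spoon at y = +115, a spatula at y = +165 mm. Nothing hangs between y = -90 and +90.
- rail: Metal rail on two posts fixed on the drainboard: a round bar 16 mm in diameter, 420 mm long, along its y axis, axis 235 mm above the drainboard; posts at y = -200 and +200 mm. Origin: on the drainboard under the middle of the bar. Its -x side faces the robot.
- rest: Low steel wire stand, 200 x 234 mm, fixed on the drainboard, that carries the tilting cradle. Origin: centre of its underside. Its x points from the low front edge to the high back edge of the griddle.
- cradle: Tilting steel frame of the stand, 200 x 216 mm, set and stiff at some lean of 16 to 30 degrees; it carries the griddle in its notched uprights. Origin: middle of its low front edge, on the hinge; x runs up the slope, y along the low edge, z square out of the griddle's face (up and towards the front).
- cradle_mid (a point): Middle of the cradle's frame, 100 mm up the slope from the hinge, axes as the cradle. The griddle is a flat dark iron plate 180 x 190 mm, 14 mm thick, parallel to the cradle and centred over this point, in any notch: its face stands 22 to 46 mm out along z. How far is not measured: find it by touch.
- jar: Closed glass jar, 76 mm diameter, 120 mm tall; leave alone. Origin: centre of its underside.
- bowl: White ceramic bowl, 130 mm diameter, 60 mm tall; leave alone. Origin: centre of its underside.
- timer: White plastic push-button timer, 60 x 75 mm, 40 mm tall; leave alone. Origin: centre of its underside.
Things that resemble listed ones, but are neither listed nor needed, are in the scene too. What is shaped like the thermometer but green, orange or yellow is not meant.

How it is judged:
By the outcome, as a careful person would: the job done as asked, in the order asked, and still so for the second after the job is handed in, with the robot touching nothing.
It also fails if it takes over 64 s, if anything falls off the work surface, if the arm or the gripper's body presses on something with over 40 N, if the wrist force passes 120 N, or if a joint passes its speed limit or range.

## Working session

There is one attempt and no reset: what is moved stays moved. The work goes in short steps, Python scripts to look and compute and a shell command to move; the robot and the scene stay as the last step left them, time stands still between calls to the robot, and variables do not carry over. Pictures are saved under pics/ and viewed, at most 10 in all, crops included, and the job is handed in when it is done.

```bash
mkdir -p pics; ls
cat > h.py <<'E'
import numpy as np, cv2
from workcell import bot
from scipy.spatial.transform import Rotation as R
def cam(n):
    o=bot.get_obs(); c=bot.camera(n)
    K=np.array(c["camera_matrix"]);d=np.array(c["dist_coeffs"],float)
    if n=="wrist":
        T=np.eye(4);T[:3,:3]=R.from_quat(o["tool_rot"]).as_matrix();T[:3,3]=o["eef_pos"]
        E=np.linalg.inv(T@np.array(c["T_tool_cam"]))
    else:E=np.array(c["extrinsics"])
    return c["pixels"],K,d,E
def save(p,f): cv2.imwrite(f,cv2.cvtColor(p,cv2.COLOR_RGB2BGR))
def ray(px,K,d,E):
    u=cv2.undistortPoints(np.array([[px]],float),K,d)[0,0]
    Rt=E[:3,:3].T; v=Rt@np.array([u[0],u[1],1]);return -Rt@E[:3,3],v/np.linalg.norm(v)
def tri(rays):
    A=np.zeros((3,3));b=np.zeros(3)
    for o,v in rays:
        P=np.eye(3)-np.outer(v,v);A+=P;b+=P@o
    x=np.linalg.solve(A,b);return x,[float(np.linalg.norm((np.eye(3)-np.outer(v,v))@(x-o))) for o,v in rays]
def onz(r,z): o,v=r;return o+v*(z-o[2])/v[2]
def proj(X,K,d,E): return cv2.projectPoints(np.array(X,float).reshape(-1,3),cv2.Rodrigues(E[:3,:3])[0],E[:3,3],K,d)[0].reshape(-1,2)
E
python3 - <<'E'
from h import *
V={}
for n in("scene","top"):
    V[n]=cam(n);save(V[n][0],f"pics/{n}0.png")
    for t in["thermometer","handle","hook_in","rail_mid","rail","rest","cradle","cradle_mid","jar","bowl","timer"]:
        print(n,t,[(round(r["score"],2),int(r["centre"][0]*640),int(r["centre"][1]*400)) for r in bot.place_of(n,t)][:6])
print(bot.get_obs()["clock"])
E
```

```text
pics
scene thermometer [(0.95, 269, 234), (0.86, 316, 223), (0.71, 319, 196), (0.63, 291, 202)]
scene handle [(0.91, 325, 168), (0.73, 265, 203), (0.7, 316, 194), (0.66, 285, 176)]
scene hook_in [(0.81, 277, 167), (0.65, 320, 198), (0.61, 258, 202), (0.55, 325, 172)]
scene rail_mid []
scene rail [(0.53, 319, 196)]
scene rest [(0.71, 404, 239)]
scene cradle [(0.61, 388, 214)]
scene cradle_mid [(0.84, 414, 223), (0.23, 318, 196)]
scene jar [(0.6, 390, 183), (0.29, 338, 311)]
scene bowl [(0.76, 196, 235), (0.67, 321, 221)]
scene timer [(0.94, 335, 309)]
top thermometer [(0.78, 284, 267), (0.77, 304, 228), (0.56, 354, 233), (0.55, 318, 267)]
top handle [(0.75, 320, 270), (0.65, 209, 251), (0.55, 279, 266), (0.53, 304, 229), (0.51, 358, 232)]
top hook_in [(0.74, 284, 257), (0.58, 365, 241), (0.48, 327, 274), (0.47, 305, 216)]
top rail_mid [(0.69, 414, 155)]
top rail [(0.54, 303, 228)]
top rest [(0.95, 238, 175)]
top cradle [(0.96, 241, 202), (0.29, 304, 229)]
top cradle_mid [(0.82, 230, 166)]
top jar [(0.59, 208, 251), (0.49, 240, 202)]
top bowl [(0.78, 421, 260)]
top timer [(0.71, 329, 124), (0.42, 420, 261)]
1.2
```

View pics/scene0.png

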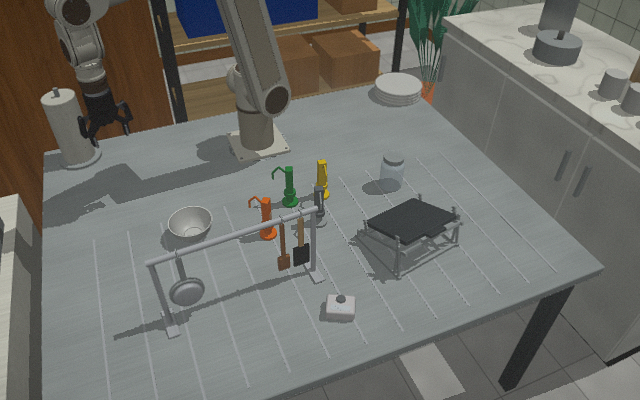

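View pics/top0.png

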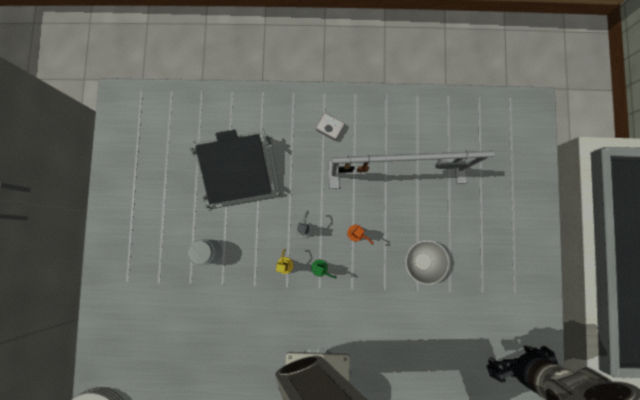

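Candidates for "thermometer" (top / scene pixels): grey (304,229)/(319,205) – the one meant. Orange (356,233)/(268,220), green (319,268)/(290,187) and yellow (284,266)/(322,180) are look-alikes. The cradle/griddle is at top (235,170), the rail bar from (332,160) to (492,155), sieve on the right, spoons on the left.

Run:
```python
from h import *
V={n:cam(n) for n in("scene","top")}
def t(name,a,b):
    x,e=tri([ray(a,*V["scene"][1:]),ray(b,*V["top"][1:])]);print(name,x.round(3),np.round(e,4))
t("hand",(316,194),(304,229)); t("foot",(316,223),(304,228)); t("hook",(320,198),(305,216))
t("cmid",(414,223),(230,166)); t("cradle",(388,214),(241,202)); t("rest",(404,239),(238,175))
t("jar",(390,183),(208,251)); t("bowl",(196,235),(421,260)); t("timer",(335,309),(329,124))
r=lambda p:ray(p,*V["top"][1:])
print("bar ends",onz(r((333,160)),.235),onz(r((493,155)),.235),"mid",onz(r((414,155)),.235))
for n,p in dict(grey=(304,229)).items(): print(n,onz(r(p),.1))
for p in[(195,143),(262,134),(276,193),(208,205)]:print("grid corner",onz(r(p),.08))
a,b=V["scene"][0],V["top"][0]
A=cv2.resize(a[140:270,240:400],(800,600),interpolation=3)
save(A,"pics/c1.png")
save(cv2.resize(b[110:290,180:380],(800,600),interpolation=3),"pics/c2.png")
```

```text
hand [0.464 0.047 0.112] [0.0006 0.0006]
foot [ 0.469  0.049 -0.002] [0.0041 0.0041]
hook [0.501 0.045 0.127] [0.0007 0.0007]
cmid [0.647 0.276 0.077] [0.0015 0.0015]
cradle [0.545 0.249 0.031] [0.0011 0.0011]
rest [ 0.632  0.265 -0.   ] [0.0032 0.0032]
jar [0.39  0.347 0.004] [0.0024 0.0024]
bowl [ 0.382 -0.31  -0.002] [0.0021 0.0021]
timer [ 0.797 -0.026  0.017] [0.0095 0.0095]
bar ends [ 0.64246    -0.02823042  0.235     ] [ 0.66634316 -0.44515098  0.235     ] mid [ 0.66097009 -0.23894508  0.235     ]
grey [0.46487153 0.04823256 0.1       ]
grid corner [0.71519877 0.38675126 0.08      ]
grid corner [0.74734251 0.18468204 0.08      ]
grid corner [0.56948176 0.13545086 0.08      ]
grid corner [0.52848559 0.33637264 0.08      ]
```

View pics/c2.png

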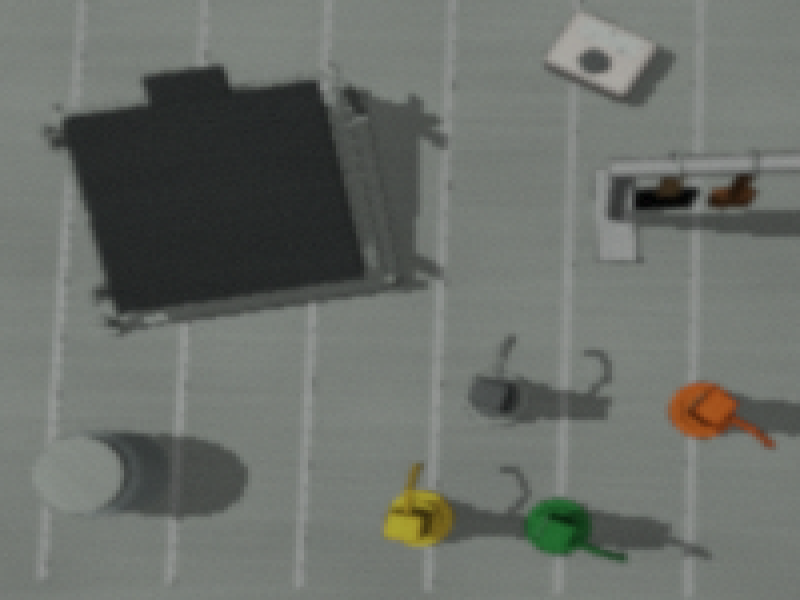

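Crop shows the grey thermometer alone at crop (495,395), hook up/right at (508,345); yellow (415,515), green (558,525), orange (700,410) rejected. Choice: grey, at about (0.465, 0.048).

```bash
python3 - <<'E'
from h import *
o=bot.get_obs();print(R.from_quat(o["tool_rot"]).as_matrix().round(3),o["eef_pos"],o["clock"],o["ft_force"])
c=bot.camera("wrist");print(np.array(c["T_tool_cam"]).round(3),np.array(c["camera_matrix"]).round(0).tolist())
E
python3 -m creep '[0.02,0.04,0.03,0,0.085, 0.04,0.08,0.06,0,0.085, 0.06,0.115,0.07,0,0.085, 0.08,0.15,0.08,0,0.085, 0.1,0.185,0.09,0,0.085, 0.12,0.22,0.1,0,0.085, 0.135,0.255,0.11,0,0.085, 0.155,0.29,0.12,0,0.085, 0.17,0.325,0.13,0,0.085, 0.19,0.36,0.14,0,0.085]'
```

```text
[[ 0.944  0.33   0.   ]
 [ 0.33  -0.944 -0.   ]
 [-0.     0.    -1.   ]] [ 0.16522434 -0.47192965  0.20812754] 1.3 [-0.55495814  0.09412063  0.66539402]
[[-0.    -0.964 -0.266  0.065]
 [ 1.    -0.    -0.     0.   ]
 [ 0.    -0.266  0.964 -0.166]
 [ 0.     0.     0.     1.   ]] [[357.0, 0.0, 313.0], [0.0, 357.0, 203.0], [0.0, 0.0, 1.0]]
clock: 2.18
eef_pos: [0.3472, -0.1251, 0.3447]
tool_rot: [0.986, 0.167, 0.0, 0.0]
ft_force: [0.9, -0.6, 0.2]
grip_width: 0.0848
grasp_force: 0.0
```

```bash
python3 -m creep '[0.025,0.035,0,-0.12,0.085, 0.05,0.07,0,-0.24,0.085, 0.075,0.105,0,-0.36,0.085, 0.1,0.14,0,-0.48,0.085, 0.115,0.172,0,-0.5,0.085, 0.115,0.172,0,-0.5,0.085,0.115,0.172,0,-0.5,0.085]'
python3 - <<'E'
from h import *
V={n:cam(n) for n in("wrist","scene","top")}
save(V["wrist"][0],"pics/w1.png")
S=lambda n,t:[(round(r["score"],2),np.round([r["centre"][0]*640,r["centre"][1]*400],1).tolist()) for r in bot.place_of(n,t)][:6]
for t in["thermometer","handle","hook_in","rail_mid","cradle_mid","cradle"]:print(t,S("wrist",t))
o=bot.get_obs();print(o["eef_pos"],R.from_quat(o["tool_rot"]).as_matrix()[:,0])
for X in [(0.464,.048,.108),(0.469,.048,0),(0.495,.045,.129)]: print(proj(X,*V["wrist"][1:]))
E
```

```text
clock: 2.77
eef_pos: [0.4506, -0.0384, 0.3434]
tool_rot: [0.998, -0.054, -0.0, -0.017]
ft_force: [-0.9, -0.6, -1.6]
grip_width: 0.0849
grasp_force: 0.0
thermometer [(0.82, [364.6, 141.2]), (0.67, [258.5, 149.2]), (0.62, [233.1, 226.4]), (0.56, [298.4, 221.9])]
handle [(0.94, [211.2, 256.6]), (0.92, [293.6, 249.2]), (0.89, [378.1, 151.7]), (0.85, [238.0, 154.4])]
hook_in [(0.92, [410.4, 166.2]), (0.71, [202.2, 235.9]), (0.61, [238.2, 134.5])]
rail_mid []
cradle_mid [(0.72, [36.6, 15.8])]
cradle [(0.8, [94.7, 105.3])]
[ 0.44978739 -0.03821057  0.34420057] [ 9.94085042e-01 -1.08603941e-01 -3.35690287e-04]
[[241.9231196  160.53756107]]
[[258.36396607 145.45398838]]
[[235.47794423 134.16202951]]
```

View pics/w1.png

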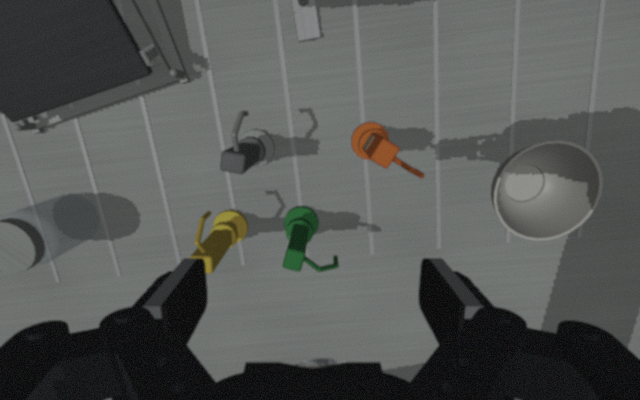

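Wrist view: grey thermometer with foot at (260,147), handle top (236,160), hook toward (240,115); the look-alikes stand at (375,145), (300,225), (222,235). Griddle corner upper left.

```bash
python3 -m creep '[0.0,0.02,-0.01,0,0.085, 0.0,0.05,-0.02,0,0.085, 0,0.08,-0.02,0,0.085, 0,0.08,-0.02,0,0.085,0,0.08,-0.02,0,0.085]'
cat >> h.py <<'E'
def S(n,t): return [(round(r["score"],2),np.round([r["centre"][0]*640,r["centre"][1]*400],1)) for r in bot.place_of(n,t)]
E
cat > m.py <<'E'
from h import *
V={n:cam(n) for n in("wrist","scene","top")}
G={"thermometer":(.467,.048,0),"handle":(.465,.047,.108),"hook_in":(.495,.044,.129)}
for t,g in G.items():
    rs=[];
    for n in V:
        p=proj(g,*V[n][1:])[0]
        c=[q for s,q in S(n,t) if np.linalg.norm(q-p)<(25 if n=="wrist" else 9)]
        if c: c=min(c,key=lambda q:np.linalg.norm(q-p)); rs.append(ray(c,*V[n][1:])); print(n,t,c,p.round(1))
    if len(rs)>1: print(t,tri(rs))
o=bot.get_obs();print(o["eef_pos"],R.from_quat(o["tool_rot"]).as_matrix().round(3),o["clock"],o["ft_force"])
save(V["wrist"][0],"pics/w2.png")
E
python3 m.py
```

```text
clock: 3.63
eef_pos: [0.4474, -0.0035, 0.3245]
tool_rot: [0.999, -0.028, 0.0, -0.034]
ft_force: [0.6, -0.1, 0.1]
grip_width: 0.085
grasp_force: 0.0
wrist thermometer [284.5 141.3] [289.6 141.5]
scene thermometer [320.  220.8] [316.6 221.9]
thermometer (array([0.46828863, 0.05654318, 0.00243897]), [0.0019071666146677387, 0.0019071666146677944])
wrist handle [273.9 149.2] [277.8 153.3]
scene handle [315.4 195.9] [316.3 195.1]
handle (array([0.46886571, 0.04678166, 0.10928187]), [0.0038901949410809432, 0.0038901949410809164])
wrist hook_in [275.5 125.3] [274.9 125.9]
scene hook_in [321.5 198.2] [319.3 196.3]
hook_in (array([0.49586865, 0.04755133, 0.12061871]), [0.0028200559379385867, 0.00282005593793855])
[ 0.44742644 -0.00379404  0.32390142] [[ 0.998 -0.057  0.002]
 [-0.057 -0.996  0.067]
 [-0.002 -0.067 -0.998]] 4.2333 [-0.6442527   0.10019636  0.09020461]
```

```bash
python3 -m creep '[0.0,0.0,0,0,0.085,0.0,0.0,0,0,0.085]'
python3 - <<'E'
from h import *
o=bot.get_obs();print(np.round(o["joint_pos"],3),np.round(o["joint_vel"],3),o["eef_pos"],np.round(o["tau"],1))
E
```

```text
clock: 4.4
eef_pos: [0.4474, -0.0037, 0.3239]
tool_rot: [0.999, -0.028, 0.0, -0.034]
ft_force: [-0.7, 1.1, 0.3]
grip_width: 0.085
grasp_force: 0.0
[-0.058  0.115  0.147  1.605  0.068  3.141] [-0.    -0.001 -0.001  0.001  0.001 -0.   ] [ 0.44741113 -0.00374946  0.32391345] [ -0.  -31.6  25.8   0.    0.2  -0. ]
```

```bash
python3 -m creep '[0,0,0,0.12,0.085,0,0,0,0.24,0.085,0,0,0,0.36,0.085,0,0,0,0.48,0.085,0,0,0,0.6,0.085,0,0,0,0.72,0.085,0,0,0,0.84,0.085,0,0,0,0.96,0.085,0,0,0,1.08,0.085,0,0,0,1.2,0.085]'
python3 -c "
from h import *
o=bot.get_obs();print(np.round(o['joint_pos'],3),o['eef_pos'],R.from_quat(o['tool_rot']).as_matrix().round(3))"
```

```text
clock: 5.23
eef_pos: [0.4475, -0.0037, 0.3238]
tool_rot: [0.839, 0.543, -0.019, -0.028]
ft_force: [0.2, -0.1, -0.5]
grip_width: 0.0849
grasp_force: 0.0
[-0.026  0.171  0.212  1.675  0.024  1.965] [ 0.44747919 -0.00373107  0.32384487] [[ 0.409  0.91  -0.062]
 [ 0.912 -0.408  0.026]
 [-0.002 -0.068 -0.998]]
```

```bash
python3 -m creep '[0.02,0,0.02,0.1,0.085,0.06,0,0.04,0.2,0.085,0.1,0,0.05,0.3,0.085,0.14,0,0.05,0.37,0.085,0.18,0,0.05,0.37,0.085,0.22,0,0.05,0.37,0.085,0.26,0,0.05,0.37,0.085,0.29,0,0.05,0.37,0.085,0.31,0,0.05,0.37,0.085,0.31,0,0.05,0.37,0.085]'
cat > s.py <<'E'
from h import *
o=bot.get_obs();print(np.round(o['joint_pos'],3),np.round(o['eef_pos'],4),'t',o['clock'],'f',np.round(o['ft_force'],1),'tq',np.round(o['ft_torque'],2));M=R.from_quat(o['tool_rot']).as_matrix();print(M.round(3).tolist(),'yaw',round(float(np.arctan2(M[1,0],M[0,0])),3))
E
python3 s.py
```

```text
clock: 6.07
eef_pos: [0.6509, -0.0032, 0.3632]
tool_rot: [0.727, 0.686, -0.026, -0.027]
ft_force: [-0.8, 0.5, 1.0]
grip_width: 0.085
grasp_force: 0.0
[-6.000e-03  7.720e-01  1.275e+00  2.149e+00  2.000e-03  1.622e+00] [ 0.6509 -0.0032  0.3632] t 6.0667 f [-0.8  0.5  1. ] tq [-0.04 -0.09 -0.01]
[[0.057, 0.996, -0.075], [0.998, -0.057, 0.002], [-0.002, -0.075, -0.997]] yaw 1.513
```

```bash
python3 -m creep '[-0.03,0,0.02,0,0.085,-0.06,0,0.04,0,0.085,-0.09,0,0.06,0,0.085,-0.1,0,0.09,0,0.085,-0.1,0,0.12,0,0.085,-0.1,0,0.12,0,0.085]'; python3 s.py
```

```text
clock: 6.57
eef_pos: [0.5368, -0.0032, 0.4656]
tool_rot: [0.727, 0.686, -0.01, -0.011]
ft_force: [-0.8, -0.2, 1.1]
grip_width: 0.0849
grasp_force: 0.0
[-7.000e-03  4.620e-01  1.011e+00  2.150e+00  2.000e-03  1.621e+00] [ 0.5368 -0.0032  0.4656] t 6.5667 f [-0.8 -0.2  1.1] tq [-0.   -0.04 -0.02]
[[0.058, 0.998, -0.03], [0.998, -0.058, 0.002], [0.0, -0.03, -1.0]] yaw 1.513
```

```bash
python3 -m creep '[0,0,0.01,0,0.085,0,0,0.015,0,0.085,0,0,0.015,0,0.085]'; python3 s.py
```

```text
clock: 6.82
eef_pos: [0.5348, -0.0031, 0.4629]
tool_rot: [0.727, 0.686, -0.013, -0.014]
ft_force: [0.4, -0.4, -0.0]
grip_width: 0.0852
grasp_force: 0.0
[-7.000e-03  4.610e-01  1.002e+00  2.149e+00  2.000e-03  1.621e+00] [ 0.5348 -0.0031  0.4629] t 6.8167 f [ 0.4 -0.4 -0. ] tq [ 0.07 -0.02  0.04]
[[0.058, 0.998, -0.038], [0.998, -0.057, 0.002], [-0.0, -0.038, -0.999]] yaw 1.513
```

```bash
python3 -m creep '[0,0,0.03,0,0.085,0,0,0.06,0,0.085,0,0,0.08,0,0.085]'; python3 s.py;python3 -m creep '[0,0,0,0,0.085,0,0,0,0,0.085]'; python3 s.py
```

```text
clock: 7.07
eef_pos: [0.5166, -0.003, 0.4884]
tool_rot: [0.727, 0.686, 0.002, 0.0]
ft_force: [-0.7, 0.6, 0.5]
grip_width: 0.085
grasp_force: 0.0
[-7.000e-03  4.020e-01  9.830e-01  2.150e+00  2.000e-03  1.621e+00] [ 0.5166 -0.003   0.4884] t 7.0667 f [-0.7  0.6  0.5] tq [ 0.04 -0.01 -0.04]
[[0.058, 0.998, 0.003], [0.998, -0.058, 0.002], [0.002, 0.003, -1.0]] yaw 1.513
clock: 7.23
eef_pos: [0.5169, -0.003, 0.4879]
tool_rot: [0.727, 0.686, 0.001, 0.0]
ft_force: [0.1, -0.4, -0.3]
grip_width: 0.0851
grasp_force: 0.0
[-7.000e-03  4.020e-01  9.820e-01  2.149e+00  2.000e-03  1.621e+00] [ 0.5169 -0.003   0.4879] t 7.2333 f [ 0.1 -0.4 -0.3] tq [-0.01 -0.03  0.  ]
[[0.057, 0.998, 0.002], [0.998, -0.057, 0.002], [0.002, 0.002, -1.0]] yaw 1.513
```

```bash
python3 -m creep '[0,0.01,-0.03,0.12,0.085,-0.01,0.02,-0.06,0.24,0.085,-0.02,0.03,-0.09,0.36,0.085,-0.03,0.04,-0.12,0.48,0.085,-0.04,0.05,-0.14,0.6,0.085,-0.05,0.05,-0.16,0.72,0.085,-0.05,0.05,-0.17,0.84,0.085,-0.05,0.05,-0.17,0.96,0.085,-0.05,0.05,-0.17,1.08,0.085,-0.05,0.05,-0.17,1.2,0.085]' >/dev/null;python3 -m creep '[0,0,0,0.12,0.085,0,0,0,0.24,0.085,0,0,0,0.34,0.085,0,0,0,0.34,0.085]'; python3 s.py; python3 m.py; python3 -c "
from h import *
V=cam('wrist')
for t in ['cradle','cradle_mid','rest','rail_mid','rail']:print(t,S('wrist',t)[:3])"
```

```text
clock: 8.4
eef_pos: [0.4668, 0.047, 0.3166]
tool_rot: [0.043, 0.999, 0.001, -0.002]
ft_force: [0.5, 0.1, 0.4]
grip_width: 0.0851
grasp_force: 0.0
[0.099 0.162 0.186 1.598 0.002 0.186] [0.4668 0.047  0.3166] t 8.4 f [0.5 0.1 0.4] tq [-0.03 -0.05  0.02]
[[-0.996, 0.087, -0.004], [0.087, 0.996, 0.002], [0.004, 0.001, -1.0]] yaw 3.055
wrist thermometer [317.4 159.9] [313.7 158.6]
scene thermometer [321.8 225.1] [316.6 221.9]
thermometer (array([ 0.47270576,  0.0575788 , -0.01243695]), [0.004955046156734649, 0.004955046156734761])
wrist handle [316.7 172.9] [313.  171.2]
scene handle [315.8 193.7] [316.3 195.1]
handle (array([0.46522853, 0.04827795, 0.1136371 ]), [0.0026976210035361647, 0.0026976210035361296])
wrist hook_in [310.6 207.5] [312.6 203.8]
scene hook_in [324.3 193.5] [319.3 196.3]
hook_in (array([0.49851107, 0.04927287, 0.14001597]), [0.007890653644644736, 0.00789065364464471])
[0.46698891 0.04704125 0.31771581] [[-0.996  0.088 -0.002]
 [ 0.088  0.996  0.002]
 [ 0.002  0.002 -1.   ]] 9.0 [-0.24972174 -0.35015995 -0.16188371]
cradle [(0.71, array([470.6, 213.4]))]
cradle_mid [(0.92, array([493.8, 287.7]))]
rest [(0.75, array([468.9, 264. ]))]
rail_mid [(0.43, array([540.1,  79.8])), (0.36, array([472.9, 263.7]))]
rail [(0.4, array([536.8,  75.2]))]
```

View pics/w2.png

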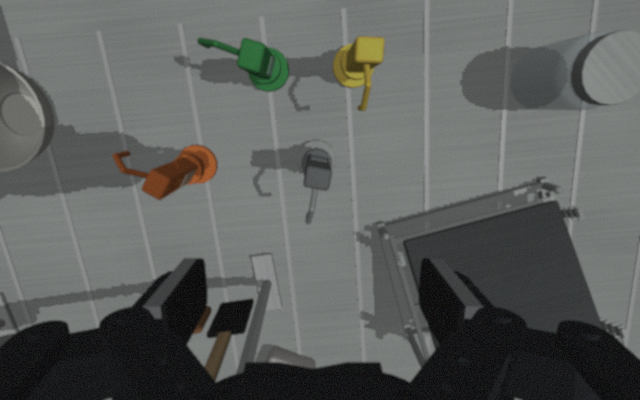

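Run:
```python
from h import *
V=cam("wrist")
for p,z in[((317,180),.139),((316,190),.125),((309,219),.115),((312,207),.147),((309,214),.123)]: print(p,onz(ray(p,*V[1:]),z).round(4))
save(cv2.resize(V[0][130:230,255:395],(798,570),interpolation=3),"pics/w3.png")
```

```text
(317, 180) [0.4694 0.0506 0.139 ]
(316, 190) [0.4826 0.0486 0.125 ]
(309, 219) [0.5164 0.0382 0.115 ]
(312, 207) [0.4942 0.0435 0.147 ]
(309, 214) [0.5083 0.039  0.123 ]
```

View pics/w3.png

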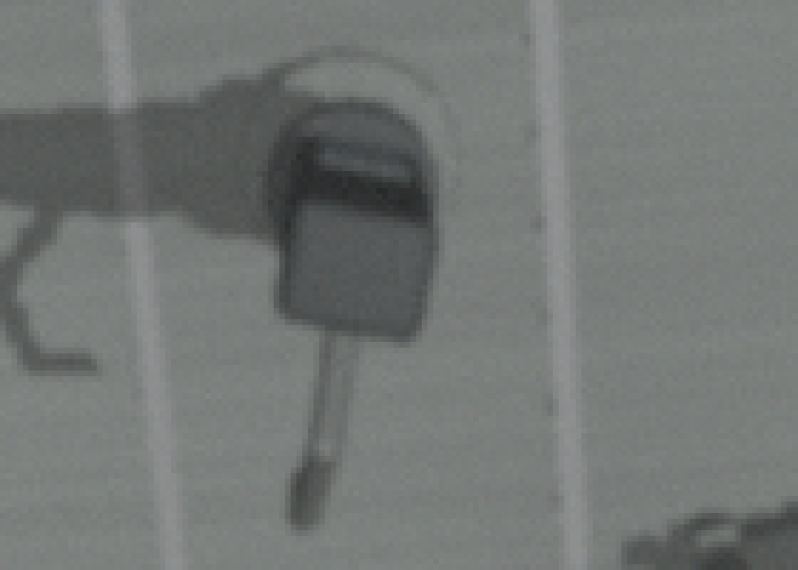

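Run:
```python
from h import *
V=cam("wrist");f=lambda p:onz(ray((255+p[0]/5.7,130+p[1]/5.7),*V[1:]),.139)[:2]
P=[f(p) for p in[(300,205),(432,220),(412,340),(280,317)]];print(np.round(P,4),np.mean(P,0))
for a,b in[(0,3),(1,2),(0,1),(3,2)]:
    d=P[b]-P[a];print(np.linalg.norm(d),np.arctan2(d[1],d[0]))
d=f((305,515))-f((338,340));print(np.arctan2(d[1],d[0]))
```

```text
[[0.4547 0.0427]
 [0.4593 0.065 ]
 [0.48   0.06  ]
 [0.4739 0.0375]] [0.46697947 0.05129653]
0.01986427359153232 -0.26776413342793737
0.0212909542378913 -0.23914288836825434
0.022712048527349787 1.3676462466411985
0.023273994926222525 1.3051176064847698
-0.2693297429286889
```

The crop confirms grey handle: top-face centre crop (356,270), hook running to (305,520). Yaw ≈ −0.25, centre ≈ (0.467, 0.050). Reaching.

```bash
python3 -m creep '[0,0.003,-0.03,-0.08,0.085,0,0.003,-0.07,-0.163,0.085,0,0.003,-0.105,-0.163,0.085,0,0.003,-0.14,-0.163,0.085,0,0.003,-0.17,-0.163,0.085,0,0.003,-0.195,-0.163,0.085,0,0.003,-0.215,-0.163,0.085,0,0.003,-0.228,-0.163,0.085,0,0.003,-0.228,-0.163,0.085,0,0.003,-0.228,-0.163,0.085]';python3 s.py
python3 -m creep '[0,0,0,0,0.05,0,0,0,0,0.02,0,0,0,0,0.01,0,0,0,0,0.01,0,0,0,0,0.01,0,0,0,0,0.01,0,0,0,0,0.01,0,0,0,0,0.01]';python3 s.py
```

```text
clock: 10.23
eef_pos: [0.4664, 0.05, 0.0893]
tool_rot: [0.125, 0.992, 0.001, -0.002]
ft_force: [0.3, 0.7, 0.5]
grip_width: 0.0851
grasp_force: 0.0
[ 0.105  0.273 -0.279  1.022  0.002  0.357] [0.4664 0.05   0.0893] t 10.2333 f [0.3 0.7 0.5] tq [ 0.03 -0.04  0.01]
[[-0.969, 0.249, -0.003], [0.249, 0.969, 0.002], [0.004, 0.001, -1.0]] yaw 2.89
clock: 10.9
eef_pos: [0.4674, 0.0503, 0.09]
tool_rot: [0.125, 0.992, 0.001, -0.0]
ft_force: [0.5, 0.8, 1.1]
grip_width: 0.025
grasp_force: 62.5
[ 0.105  0.272 -0.279  1.021  0.003  0.356] [0.4674 0.0503 0.09  ] t 10.9 f [0.5 0.8 1.1] tq [ 0.23 -0.15  0.07]
[[-0.969, 0.249, -0.0], [0.249, 0.969, 0.003], [0.001, 0.002, -1.0]] yaw 2.89
```

```bash
python3 - <<'E'
from h import *
V=cam("scene");save(cv2.resize(V[0][185:275,355:475],(800,600),interpolation=3),"pics/g1.png")
E
python3 -m creep '[0,0,0.03,0,0.01,0,0,0.07,0,0.01,0,0,0.11,0,0.01,0,0,0.15,0,0.01,0.01,0,0.19,0,0.01,0.02,0,0.23,0,0.01,0.03,0,0.27,0,0.01,0.04,0,0.31,0,0.01,0.05,0,0.35,0,0.01,0.05,0,0.39,0,0.01]';python3 s.py
```

```text
clock: 11.78
eef_pos: [0.5179, 0.0497, 0.474]
tool_rot: [0.126, 0.992, 0.001, -0.001]
ft_force: [2.4, -0.2, -1.7]
grip_width: 0.0248
grasp_force: 62.0
[9.500e-02 3.910e-01 9.220e-01 2.105e+00 2.000e-03 3.460e-01] [0.5179 0.0497 0.474 ] t 11.7833 f [ 2.4 -0.2 -1.7] tq [ 0.06 -0.21  0.03]
[[-0.968, 0.249, -0.002], [0.249, 0.968, 0.001], [0.003, 0.001, -1.0]] yaw 2.89
```

View pics/g1.png

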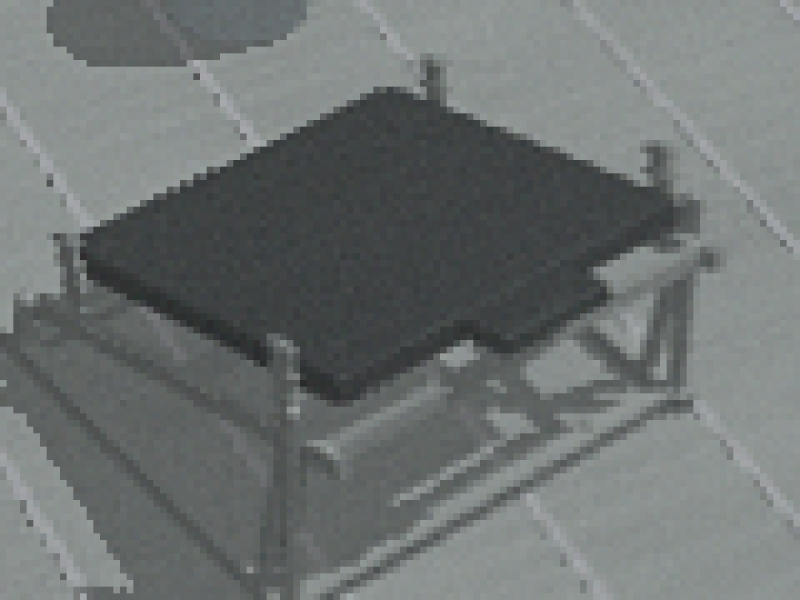

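The crop shows the griddle face corners at (80,245), (390,88), (680,200), (345,375), leaning up toward the viewer (away from the robot).

```bash
cat > gr.py <<'E'
from h import *
from scipy.optimize import least_squares
V={n:cam(n) for n in("scene","top")}
s=lambda x,y:(355+x/6.667,185+y/6.667); t=lambda x,y:(180+x/4,110+y/3.333)
obs={"scene":[s(80,243),s(388,88),s(683,200),s(345,378)],"top":[t(367,275),t(118,310),t(65,118),t(325,82)]}
loc=np.array([[-.09,-.095,0],[-.09,.095,0],[.09,.095,0],[.09,-.095,0]])
def Rm(y,l): return R.from_euler("ZY",[y,-l]).as_matrix()
def res(p): return np.concatenate([(proj(loc@Rm(p[3],p[4]).T+p[:3],*V[n][1:])-obs[n]).ravel() for n in obs])
r=least_squares(res,[.65,.27,.1,.26,.4],loss="soft_l1")
print(r.x.round(4),np.degrees(r.x[4]),r.fun.round(1))
for n in V:
  for th in["cradle","cradle_mid","rest"]:print(n,th,S(n,th)[:2])
n=Rm(*r.x[3:])[:,2];print("normal",n)
E
python3 gr.py
```

```text
[0.6368 0.2628 0.0897 0.1951 0.3615] 20.713009198909244 [-3.   0.4 -0.1  0.  -1.  -0.2 -2.   0.4 -0.8  0.1 -0.5  0.2 -1.  -0.8
 -1.9 -1. ]
scene cradle [(0.72, array([390.2, 213.2]))]
scene cradle_mid [(0.58, array([412.3, 225. ]))]
scene rest [(0.77, array([401.6, 238.9]))]
top cradle []
top cradle_mid [(0.44, array([413.8, 154.9]))]
top rest []
normal [-0.34697945 -0.06855596  0.93536375]
```

```bash
python3 -m creep '[0,0,0,0.12,0.01,0,0,0,0.24,0.01,0,0,0,0.345,0.01,0,0,0,0.345,0.01,0,0,0.03,0.345,0.01,0,0,0.06,0.345,0.01,0,0,0.09,0.345,0.01,0,0,0.12,0.345,0.01,0,0,0.15,0.345,0.01]';python3 s.py
```

```text
clock: 12.93
eef_pos: [0.4913, 0.0477, 0.5125]
tool_rot: [-0.046, 0.999, 0.002, 0.02]
ft_force: [0.0, -0.8, -2.8]
grip_width: 0.025
grasp_force: 62.1
[9.600e-02 3.350e-01 9.530e-01 2.149e+00 2.000e-03 3.000e-03] [0.4913 0.0477 0.5125] t 12.9333 f [ 0.  -0.8 -2.8] tq [-0.01  0.12  0.02]
[[-0.995, -0.093, 0.04], [-0.093, 0.996, 0.006], [-0.041, 0.002, -0.999]] yaw -3.049
```

```bash
for i in 1; do python3 -m creep '[0.02,0,0.04,0,0.01,0.04,0,0.08,0,0.01]'>/dev/null; python3 s.py; python3 -m creep '[0.02,0,0.04,0,0.01,0.04,0,0.08,0,0.01]'>/dev/null;python3 s.py; python3 -m creep '[0,0,0.04,0,0.01,0,0,0.08,0,0.01]'>/dev/null;python3 s.py; python3 -m creep '[0,0,0.04,0,0.01,0,0,0.08,0,0.01]'>/dev/null;python3 s.py;done
```

```text
[ 9.000e-02  3.500e-01  1.009e+00  2.149e+00  2.000e-03 -3.000e-03] [0.5063 0.0463 0.5237] t 13.1 f [-0.1  0.  -1.8] tq [-0.04  0.17  0.  ]
[[-0.992, -0.093, 0.081], [-0.093, 0.996, 0.009], [-0.082, 0.002, -0.997]] yaw -3.048
[ 8.500e-02  3.660e-01  1.064e+00  2.149e+00  2.000e-03 -8.000e-03] [0.5205 0.0449 0.534 ] t 13.2667 f [-0.6  0.2 -2.8] tq [-0.02  0.24 -0.05]
[[-0.989, -0.093, 0.119], [-0.092, 0.996, 0.012], [-0.12, 0.001, -0.993]] yaw -3.049
[ 8.500e-02  3.240e-01  1.059e+00  2.150e+00  2.000e-03 -8.000e-03] [0.5067 0.0438 0.5538] t 13.4333 f [-1.1 -0.2 -0.8] tq [ 0.04  0.32 -0.01]
[[-0.984, -0.093, 0.155], [-0.092, 0.996, 0.016], [-0.155, 0.001, -0.988]] yaw -3.049
[ 8.500e-02  2.840e-01  1.061e+00  2.150e+00  2.000e-03 -8.000e-03] [0.4938 0.0429 0.5749] t 13.6 f [-0.7 -0.3 -1. ] tq [-0.01  0.34  0.  ]
[[-0.976, -0.093, 0.196], [-0.091, 0.996, 0.019], [-0.197, 0.001, -0.98]] yaw -3.048
```

```bash
python3 -m creep '[0.02,0,0.04,0,0.01,0.04,0,0.08,0,0.01]'>/dev/null; python3 -m creep '[0.02,0,0.04,0,0.01,0.04,0,0.08,0,0.01]'>/dev/null;python3 -m creep '[0,0,0.04,0,0.01,0,0,0.08,0,0.01]'>/dev/null;python3 s.py; python3 -m creep '[0,0.03,-0.03,0.05,0.01,-0.01,0.06,-0.06,0.1,0.01,-0.03,0.08,-0.09,0.1,0.01,-0.05,0.1,-0.12,0.1,0.01,-0.06,0.12,-0.15,0.1,0.01,-0.07,0.14,-0.18,0.1,0.01,-0.07,0.16,-0.2,0.1,0.01,-0.07,0.16,-0.22,0.1,0.01,-0.07,0.16,-0.22,0.1,0.01,-0.07,0.16,-0.22,0.1,0.01]'>/dev/null;python3 s.py; python3 -c "
from h import *
V=cam('wrist');save(V[0],'pics/w4.png');np.savez('w4',K=V[1],d=V[2],E=V[3])
for t in ['cradle','cradle_mid','rest','rail_mid']:print(t,S('wrist',t)[:3])"
```

```text
[ 0.075  0.297  1.188  2.15   0.005 -0.017] [0.5138 0.0401 0.6143] t 14.1 f [-1.4 -0.8 -0.5] tq [-0.02  0.6  -0.02]
[[-0.948, -0.093, 0.305], [-0.089, 0.996, 0.028], [-0.307, -0.001, -0.952]] yaw -3.048
[ 0.483 -0.051  0.104  1.429 -0.088  0.275] [0.4431 0.1997 0.3936] t 14.9333 f [-0.2 -0.3 -2.4] tq [-0.08  0.47  0.  ]
[[-0.935, -0.193, 0.299], [-0.184, 0.981, 0.057], [-0.305, -0.001, -0.952]] yaw -2.947
cradle [(0.85, array([330.2, 152. ]))]
cradle_mid []
rest [(0.52, array([312.3, 349. ]))]
rail_mid []
```

View pics/w4.png

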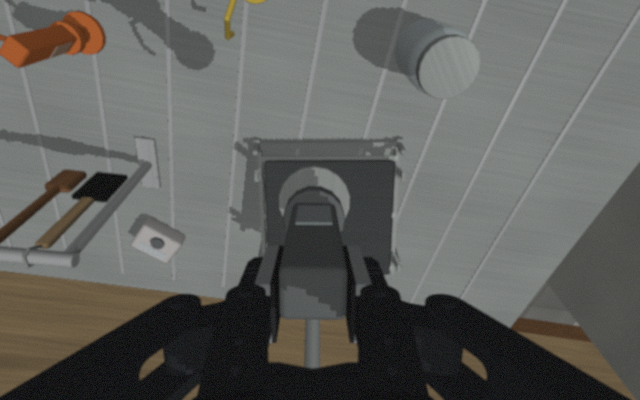

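Wrist view: thermometer held well aligned in the grip, foot at (315,195); griddle front corners at (262,160) and (394,160), back right corner about (391,272), front edge level in the picture, so the yaw matches.

Run:
```python
exec(open("gr.py").read().split("for n in V")[0])
w=np.load("w4.npz");V["wrist"]=(0,w["K"],w["d"],w["E"])
ow=np.array([(262,161),(395,160),(391,272)])
def res2(p):
    a=res(p); b=(proj(loc[:3]@Rm(p[3],p[4]).T+p[:3],*V["wrist"][1:])-ow); b[2,1]*=.5;b[2,0]*=.5
    return np.concatenate([a,b.ravel()*.7])
r=least_squares(res2,r.x,loss="soft_l1");print(r.x.round(4),np.degrees(r.x[3:]),r.fun.round(1))
for l in np.radians([16,20,24,28]):
    q=least_squares(lambda p:res2([*p,l]),r.x[:4],loss="soft_l1");print(l,q.cost,q.x.round(4))
# cradle hinge by tri of front bar
a=[ray(p,*V["wrist"][1:]) for p in[(330,152)]]+[ray((389,213.6),*V["scene"][1:]),ray((241,202),*V["top"][1:])]
h=tri(a);print("hinge",h)
```

```text
[0.6368 0.2628 0.0897 0.1951 0.3615] 20.713009198909244 [-3.   0.4 -0.1  0.  -1.  -0.2 -2.   0.4 -0.8  0.1 -0.5  0.2 -1.  -0.8
 -1.9 -1. ]
[0.6365 0.2627 0.0896 0.2014 0.3542] [11.54210038 20.29452951] [-3.2  0.4 -0.5 -0.2 -1.1 -0.2 -1.7  0.7 -0.6  0.1 -0.2  0.5 -1.  -0.5
 -2.  -1.1  1.9  0.  -0.4  0.1 -0.5  0.9]
0.2792526803190927 13.216687234711811 [0.6371 0.263  0.0876 0.2106]
0.3490658503988659 8.635176611576467 [0.6365 0.2627 0.0896 0.2022]
0.4188790204786391 13.208195556036202 [0.6368 0.263  0.0884 0.197 ]
0.4886921905584123 22.979622234217462 [0.6371 0.2632 0.0872 0.1944]
hinge (array([0.54776105, 0.24815151, 0.03649229]), [0.002662657244859902, 0.003215098221755007, 0.004028396286247882])
```

```bash
python3 -m creep '[0.025,0.01,-0.02,0.005,0.01,0.05,0.02,-0.045,0.005,0.01,0.075,0.03,-0.07,0.005,0.01,0.1,0.04,-0.1,0.005,0.01,0.125,0.05,-0.13,0.005,0.01,0.145,0.055,-0.155,0.005,0.01,0.155,0.056,-0.175,0.005,0.01,0.158,0.056,-0.19,0.005,0.01,0.158,0.056,-0.19,0.005,0.01,0.158,0.056,-0.19,0.005,0.01]'>/dev/null; python3 s.py
```

```text
[ 0.438  0.308  0.028  0.992 -0.074  0.229] [0.6023 0.2556 0.2023] t 16.1167 f [ 1.   0.2 -2.3] tq [-0.05  0.5   0.01]
[[-0.934, -0.196, 0.297], [-0.187, 0.981, 0.058], [-0.303, -0.002, -0.953]] yaw -2.944
```

```bash
cat > t.py <<'E'
from h import *
o=bot.get_obs();M=R.from_quat(o['tool_rot']).as_matrix();p=np.array([.297,.058,-.953]);f=np.array(o['ft_force'])
print('t',round(o['clock'],2),np.round(o['eef_pos'],4),'adv',round(float(p@np.array(o['eef_pos'])*1000),1),'axial',round(float(-f@p),2),'f',f.round(1),'tq',np.round(o['ft_torque'],2),'tilt',round(float(np.degrees(np.arccos(-M[2,2]))),2),'w',round(o['grip_width'],4))
E
python3 -m creep '[-0.018,-0.004,-0.006,0,0.01,-0.037,-0.0075,-0.012,0,0.01,-0.035,-0.007,-0.018,0,0.01,-0.033,-0.007,-0.025,0,0.01,-0.0317,-0.0065,-0.0292,0,0.01,-0.0317,-0.0065,-0.0292,0,0.01]'>/dev/null;python3 t.py
python3 -m creep '[0.0009,0.0002,-0.0029,0,0.01,0.0009,0.0002,-0.0029,0,0.01]'>/dev/null;python3 t.py
python3 -m creep '[0.0009,0.0002,-0.0029,0,0.01,0.0009,0.0002,-0.0029,0,0.01]'>/dev/null;python3 t.py
python3 -m creep '[0.0009,0.0002,-0.0029,0,0.01,0.0009,0.0002,-0.0029,0,0.01]'>/dev/null;python3 t.py
```

```text
t 16.62 [0.5716 0.2498 0.1746] adv 17.9 axial -3.41 f [-1.3 -0.1 -4. ] tq [-0.06  0.54  0.05] tilt 17.86 w 0.0249
t 16.78 [0.5724 0.2501 0.1715] adv 21.0 axial -3.4 f [-1.3 -0.6 -4. ] tq [-0.05  0.55 -0.05] tilt 17.83 w 0.0248
t 16.95 [0.5728 0.25   0.1682] adv 24.4 axial -2.76 f [ 0.3 -0.1 -2.8] tq [-0.14  0.55  0.02] tilt 17.78 w 0.0249
t 17.12 [0.5738 0.2504 0.1658] adv 26.9 axial 1.79 f [-2.4 -0.5  1.1] tq [-0.16  0.6   0.03] tilt 17.83 w 0.0251
```

```bash
python3 -m creep '[-0.0024,-0.0005,0.0076,0,0.01,0.02,0.004,0.015,0,0.01,0.05,0.01,0.023,0,0.01,0.0723,0.0145,0.0318,0,0.01,0.0723,0.0145,0.0318,0,0.01,0.0723,0.0145,0.0318,0,0.01]'>/dev/null;python3 t.py
python3 -m creep '[0.0006,0.0001,-0.0019,0,0.01,0.0006,0.0001,-0.0019,0,0.01]'>/dev/null;python3 t.py
python3 -m creep '[0.0006,0.0001,-0.0019,0,0.01,0.0006,0.0001,-0.0019,0,0.01]'>/dev/null;python3 t.py
python3 -m creep '[0.0006,0.0001,-0.0019,0,0.01,0.0006,0.0001,-0.0019,0,0.01]'>/dev/null;python3 t.py
```

```text
t 17.62 [0.6469 0.2649 0.1982] adv 18.6 axial -3.92 f [-0.5  0.  -4.3] tq [-0.13  0.56  0.03] tilt 17.87 w 0.0251
t 17.78 [0.6449 0.2644 0.1943] adv 21.7 axial -1.96 f [-0.6 -1.  -2.3] tq [-0.08  0.54  0.01] tilt 17.64 w 0.0252
t 17.95 [0.6458 0.2647 0.1933] adv 22.9 axial 1.06 f [-2.6 -0.2  0.3] tq [-0.31  0.97 -0.05] tilt 17.71 w 0.0253
t 18.12 [0.6468 0.265  0.1918] adv 24.7 axial 2.97 f [-3.9 -1.2  1.8] tq [-0.27  1.19 -0.04] tilt 17.75 w 0.0246
```

```bash
python3 -m creep '[-0.01,-0.002,0.03,0,0.01,-0.02,-0.01,0.065,0,0.01,-0.03,-0.025,0.1,0,0.01,-0.04,-0.04,0.135,0,0.01,-0.055,-0.055,0.17,0,0.01,-0.07,-0.07,0.2,0,0.01,-0.08,-0.085,0.235,0,0.01,-0.095,-0.1,0.265,0,0.01,-0.105,-0.115,0.295,0,0.01,-0.12,-0.13,0.325,0,0.01]'>/dev/null;python3 t.py
python3 -m creep '[-0.005,-0.015,0.03,0,0.01,-0.01,-0.03,0.06,0,0.01,-0.015,-0.03,0.08,0,0.01,-0.015,-0.03,0.08,0,0.01,-0.015,-0.03,0.08,0,0.01]'>/dev/null;python3 s.py
python3 -m creep '[0.01,0.002,0.04,0,0.01,0.02,0.004,0.08,0,0.01]'>/dev/null;python3 s.py; python3 t.py
```

```text
t 18.95 [0.5275 0.1344 0.5185] adv -329.6 axial -2.78 f [ 1.1 -0.2 -2.6] tq [-0.11  0.44 -0.05] tilt 17.91 w 0.0252
[ 0.204  0.258  1.06   2.059 -0.003  0.005] [0.5138 0.1052 0.5978] t 19.3667 f [ 0.6  0.8 -3.4] tq [-0.02  0.55 -0.02]
[[-0.932, -0.197, 0.304], [-0.187, 0.981, 0.06], [-0.31, -0.001, -0.951]] yaw -2.944
[ 2.040e-01  3.490e-01  1.268e+00  2.146e+00 -2.000e-03  5.000e-03] [0.5328 0.1094 0.6173] t 19.5333 f [ 0.6 -0.2 -3. ] tq [-0.12  0.68  0.  ]
[[-0.923, -0.198, 0.331], [-0.186, 0.98, 0.066], [-0.337, -0.001, -0.941]] yaw -2.942
t 19.53 [0.5328 0.1094 0.6173] adv -423.7 axial -3.07 f [ 0.6 -0.2 -3. ] tq [-0.12  0.68  0.  ] tilt 19.7 w 0.0247
```

```bash
python3 -m creep '[0.003,0.015,-0.035,0,0.01,0.006,0.03,-0.07,0,0.01,0.01,0.045,-0.105,0,0.01,0.013,0.06,-0.14,0,0.01,0.016,0.075,-0.175,0,0.01,0.02,0.09,-0.21,0,0.01,0.025,0.105,-0.245,0,0.01,0.03,0.12,-0.28,0,0.01,0.033,0.13,-0.315,0,0.01,0.037,0.14,-0.35,0,0.01]'>/dev/null;python3 t.py
python3 -m creep '[0,0,-0.035,0,0.01,0,0,-0.06,0,0.01,0,0,-0.078,0,0.01,0,0,-0.084,0,0.01,0,0,-0.084,0,0.01,0,0,-0.084,0,0.01]'>/dev/null;python3 t.py;python3 s.py
```

```text
t 20.37 [0.5626 0.2485 0.267 ] adv -72.9 axial -2.49 f [ 1.   0.3 -2.3] tq [-0.12  0.48  0.02] tilt 20.02 w 0.025
t 20.87 [0.5652 0.2481 0.189 ] adv 2.2 axial -2.25 f [ 0.1  0.7 -2.3] tq [-0.07  0.5  -0.01] tilt 20.32 w 0.0249
[ 0.462  0.213 -0.151  0.863 -0.092  0.247] [0.5652 0.2481 0.189 ] t 20.8667 f [ 0.1  0.7 -2.3] tq [-0.07  0.5  -0.01]
[[-0.919, -0.197, 0.341], [-0.185, 0.98, 0.068], [-0.347, -0.001, -0.938]] yaw -2.943
```

```bash
sed -i "s/p=np.array(\[.*\]);f/p=np.array([.341,.068,-.938]);f/; s/p@np.array(o\['eef_pos'\])/p@(np.array(o['eef_pos'])-[.6054,.2561,.1786])/" t.py
python3 -m creep '[0.003,0.0006,-0.009,0,0.01,0.0061,0.0012,-0.0169,0,0.01,0.0068,0.0014,-0.0188,0,0.01,0.0068,0.0014,-0.0188,0,0.01]'>/dev/null;python3 t.py
python3 -m creep '[0.0007,0.0001,-0.0019,0,0.01,0.0007,0.0001,-0.0019,0,0.01]'>/dev/null;python3 t.py
python3 -m creep '[0.0007,0.0001,-0.0019,0,0.01,0.0007,0.0001,-0.0019,0,0.01]'>/dev/null;python3 t.py
python3 -m creep '[0.0007,0.0001,-0.0019,0,0.01,0.0007,0.0001,-0.0019,0,0.01]'>/dev/null;python3 t.py
```

```text
t 21.2 [0.5728 0.2494 0.1704] adv -3.9 axial -2.9 f [-0.  -0.5 -3.1] tq [-0.13  0.62  0.  ] tilt 20.33 w 0.0248
t 21.37 [0.5738 0.2498 0.1693] adv -2.5 axial -2.48 f [-0.3 -0.9 -2.8] tq [-0.13  0.58 -0.03] tilt 20.42 w 0.0248
t 21.53 [0.5744 0.2499 0.1674] adv -0.4 axial -2.56 f [-0.5 -0.4 -2.9] tq [-0.12  0.62 -0.06] tilt 20.41 w 0.0249
t 21.7 [0.5751 0.2501 0.1658] adv 1.3 axial 1.92 f [-2.2  0.2  1.3] tq [-0.2   0.68 -0.04] tilt 20.43 w 0.0247
```

```bash
python3 -m creep '[-0.0018,-0.0004,0.005,0,0.01,0.02,0.004,0.0131,0,0.01,0.045,0.009,0.0221,0,0.01,0.0625,0.0126,0.0293,0,0.01,0.0625,0.0126,0.0293,0,0.01,0.0625,0.0126,0.0293,0,0.01]'>/dev/null;python3 t.py
python3 -m creep '[0.0007,0.0001,-0.0019,0,0.01,0.0007,0.0001,-0.0019,0,0.01]'>/dev/null;python3 t.py
python3 -m creep '[0.0007,0.0001,-0.0019,0,0.01,0.0007,0.0001,-0.0019,0,0.01]'>/dev/null;python3 t.py
python3 -m creep '[0.0007,0.0001,-0.0019,0,0.01,0.0007,0.0001,-0.0019,0,0.01]'>/dev/null;python3 t.py
```

```text
t 22.2 [0.6383 0.2627 0.1952] adv -3.9 axial -3.65 f [-0.4  0.1 -4. ] tq [-0.09  0.59  0.04] tilt 20.44 w 0.0253
t 22.37 [0.6367 0.2622 0.1914] adv -1.0 axial -2.28 f [-0.5 -0.3 -2.6] tq [-0.09  0.64  0.01] tilt 20.23 w 0.0251
t 22.53 [0.638  0.2626 0.1904] adv 0.5 axial -1.7 f [ 0.   0.2 -1.8] tq [-0.06  0.6   0.  ] tilt 20.33 w 0.0246
t 22.7 [0.639  0.2629 0.189 ] adv 2.1 axial 1.2 f [-2.1 -1.2  0.4] tq [-0.22  0.95 -0.01] tilt 20.36 w 0.0252
```

```bash
python3 -m creep '[-0.0017,-0.0003,0.0047,0,0.01,-0.018,-0.0036,-0.0015,0,0.01,-0.0345,-0.0069,-0.0077,0,0.01,-0.0345,-0.0069,-0.0077,0,0.01,-0.0345,-0.0069,-0.0077,0,0.01]'>/dev/null;python3 t.py
python3 -m creep '[0.0006,0.0001,-0.0017,0,0.01,0.0012,0.0002,-0.0034,0,0.01,0.0018,0.0003,-0.005,0,0.01,0.0021,0.0004,-0.0058,0,0.01,0.0021,0.0004,-0.0058,0,0.01,0.0021,0.0004,-0.0058,0,0.01]'>/dev/null;python3 t.py; python3 s.py
```

```text
t 23.12 [0.6042 0.2557 0.181 ] adv -2.7 axial -2.72 f [-0.3 -0.3 -3. ] tq [-0.08  0.5   0.03] tilt 20.35 w 0.0251
t 23.62 [0.6082 0.2568 0.1767] adv 2.8 axial 1.92 f [-0.7  0.1  1.8] tq [-0.05  0.26 -0.  ] tilt 20.53 w 0.0248
[ 0.441  0.3   -0.07   0.852 -0.085  0.228] [0.6082 0.2568 0.1767] t 23.6167 f [-0.7  0.1  1.8] tq [-0.05  0.26 -0.  ]
[[-0.918, -0.197, 0.344], [-0.184, 0.98, 0.069], [-0.351, -0.0, -0.936]] yaw -2.943
```

```bash
python3 -m creep '[0.0003,0.0001,-0.0009,0,0.01,0.0003,0.0001,-0.0009,0,0.01,0.0003,0.0001,-0.0009,0,0.01,0.0003,0.0001,-0.0009,0,0.01,0.0003,0.0001,-0.0009,0,0.01,0.0003,0.0001,-0.0009,0,0.01,0.0003,0.0001,-0.0009,0,0.01,0.0003,0.0001,-0.0009,0,0.01,0.0003,0.0001,-0.0009,0,0.01,0.0003,0.0001,-0.0009,0,0.01]'>/dev/null;python3 t.py
python3 -c "
from h import *
V=cam('scene');save(cv2.resize(V[0][120:280,340:500],(600,600),interpolation=3),'pics/p1.png')"
python3 -m creep '[0,0,0,0,0.01,0,0,0,0,0.01,0,0,0,0,0.01,0,0,0,0,0.01,0,0,0,0,0.01,0,0,0,0,0.01,0,0,0,0,0.01,0,0,0,0,0.01,0,0,0,0,0.01,0,0,0,0,0.01]'>/dev/null;python3 t.py
python3 -m creep '[0,0,0,0,0.01,0,0,0,0,0.01,0,0,0,0,0.01,0,0,0,0,0.01,0,0,0,0,0.01,0,0,0,0,0.01,0,0,0,0,0.01,0,0,0,0,0.01,0,0,0,0,0.01,0,0,0,0,0.01]'>/dev/null;python3 t.py
```

```text
t 24.45 [0.6077 0.2566 0.1749] adv 4.3 axial 3.53 f [-0.1  0.   3.7] tq [ 0.17 -0.33 -0.01] tilt 20.43 w 0.025
t 25.33 [0.6076 0.2565 0.1747] adv 4.4 axial 2.86 f [0.5 1.2 3.3] tq [ 0.07 -0.37  0.08] tilt 20.41 w 0.0249
t 26.17 [0.6075 0.2565 0.1747] adv 4.4 axial 3.35 f [-0.4  0.5  3.5] tq [ 0.11 -0.34  0.13] tilt 20.4 w 0.0247
```

View pics/p1.png

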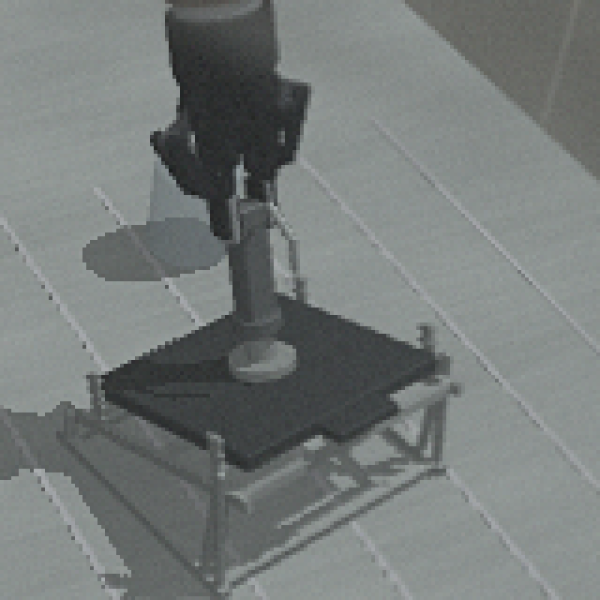

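Run:
```python
from h import *
V={n:cam(n) for n in("scene","top")};p=np.array([.344,.069,-.936]);e=np.array([.918,.184,.351])
T=np.array(bot.get_obs()["eef_pos"]);F=T+.0851*p
yv=np.cross(-p,e);
for n in V:print(n,"foot",proj(F,*V[n][1:]), "plus 10mm e",proj(F+.01*e,*V[n][1:]),"corners",proj([F+a*e+b*yv for a in(-.09,.09) for b in(-.095,.095)],*V[n][1:]).round(1).tolist())
s=V["scene"]
print("crop foot",(proj(F,*s[1:])[0]-[340,120])*3.75)
t=V["top"][0];save(cv2.resize(t[110:230,170:330],(800,600),interpolation=3),"pics/p2.png")
```

```text
scene foot [[409.37886247 217.10758921]] plus 10mm e [[411.74732054 218.13170313]] corners [[364.0, 220.6], [413.0, 196.9], [405.0, 240.9], [456.7, 213.5]]
top foot [[233.48574087 168.70692381]] plus 10mm e [[232.76841217 165.41649227]] corners [[270.9, 192.4], [208.8, 203.1], [259.1, 133.0], [194.8, 144.3]]
crop foot [260.17073427 364.15345956]
```

View pics/p2.png

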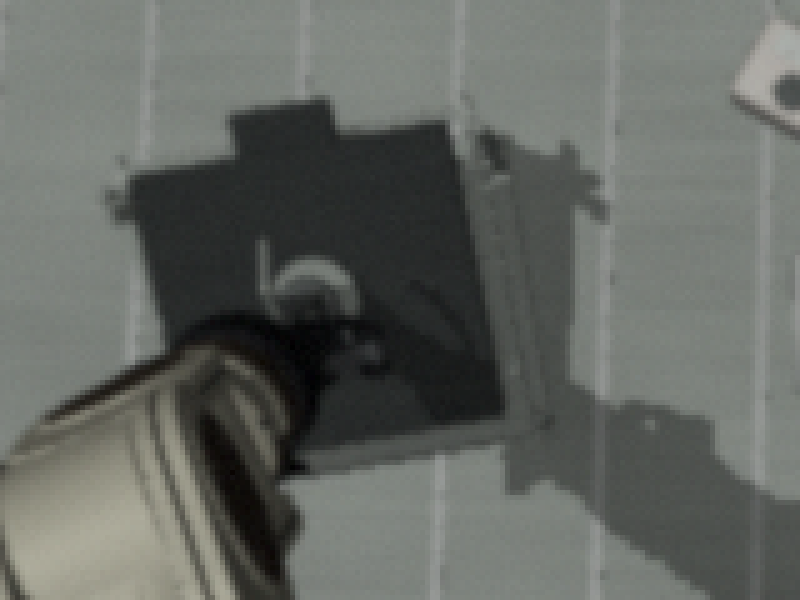

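Top crop: the foot (317,298) sits in the middle of the griddle, flat; scene crop agrees to within several mm. One more second of holding, then retreat and carry toward the rail.

```bash
python3 -m creep '[0,0,0,0,0.01,0,0,0,0,0.01,0,0,0,0,0.01,0,0,0,0,0.01,0,0,0,0,0.01,0,0,0,0,0.01,0,0,0,0,0.01,0,0,0,0,0.01]'>/dev/null;python3 t.py
python3 -m creep '[-0.004,-0.001,0.01,0,0.01,-0.015,-0.003,0.04,0,0.01,-0.025,-0.005,0.07,0,0.01,-0.035,-0.01,0.105,0,0.01,-0.045,-0.03,0.135,0,0.01,-0.055,-0.06,0.16,0,0.01,-0.065,-0.09,0.185,0,0.01,-0.075,-0.12,0.2,0,0.01,-0.08,-0.155,0.21,0,0.01,-0.08,-0.19,0.215,0,0.01]'>/dev/null;python3 t.py
python3 -m creep '[0,-0.035,0,-0.02,0.01,0,-0.07,0,-0.04,0.01,0,-0.105,0,-0.06,0.01,0,-0.14,0,-0.08,0.01,0,-0.175,0,-0.1,0.01,0,-0.21,0,-0.12,0.01,0,-0.245,0,-0.14,0.01,0,-0.275,0,-0.14,0.01,0,-0.3,0,-0.14,0.01,0,-0.3,0,-0.14,0.01]'>/dev/null;python3 s.py
python3 - <<'E'
from h import *
V={n:cam(n) for n in("wrist","scene","top")}
for n in V:
  for th in("rail_mid","rail"):print(n,th,S(n,th)[:2])
t=lambda a,b:print(tri([ray(a,*V["scene"][1:]),ray(b,*V["top"][1:])]))
t((150,263),(493,155));t((318,209),(333,160))
save(V["wrist"][0],"pics/w5.png")
E
```

```text
t 26.93 [0.6075 0.2565 0.1747] adv 4.4 axial 3.71 f [1.  0.2 4.3] tq [ 0.13 -0.38  0.01] tilt 20.4 w 0.0248
t 27.77 [0.5245 0.0655 0.3902] adv -239.0 axial -2.5 f [ 0.8 -0.6 -2.4] tq [-0.14  0.45 -0.  ] tilt 20.25 w 0.025
[-0.532  0.13   0.265  1.412  0.191 -0.556] [ 0.5252 -0.2373  0.3861] t 28.6 f [ 0.5  1.2 -3.1] tq [-0.05  0.6   0.03]
[[-0.939, -0.052, 0.341], [-0.048, 0.999, 0.019], [-0.341, 0.002, -0.94]] yaw -3.09
wrist rail_mid []
wrist rail []
scene rail_mid []
scene rail []
top rail_mid [(0.86, array([416.1, 155.8]))]
top rail []
(array([ 0.66780269, -0.43932773,  0.23340975]), [0.006196899103078002, 0.006196899103078009])
(array([ 0.64419908, -0.02531959,  0.23180063]), [0.003165463688185001, 0.0031654636881849876])
```

View pics/w5.png

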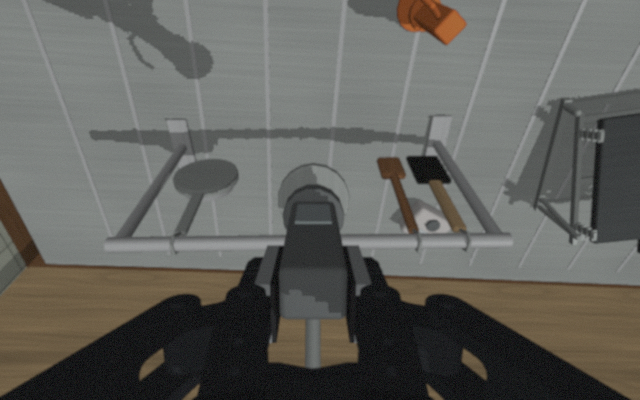

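Wrist view: the bar runs from (107,243) to (512,240); sieve hook at x≈180, spoon at 417, thermometer at 315, near the middle of the empty stretch.

Run:
```python
from h import *
V={n:cam(n) for n in("wrist","top")}
a,b=[onz(ray(p,*V["wrist"][1:]),.235) for p in((107,243.5),(512,240.5))];print("wrist",a,b,(a+b)/2,np.linalg.norm(a-b))
c,d=[onz(ray(p,*V["top"][1:]),.243) for p in((493,155),(333,160))];print("top",c,d,(c+d)/2)
print("top mid",onz(ray((415,155.5),*V["top"][1:]),.243))
o=bot.get_obs();M=R.from_quat(o["tool_rot"]).as_matrix();p=M[:,2];e=-M[:,0];T=np.array(o["eef_pos"])
B=((a+b)/2+(c+d)/2)/2;B[2]=.235;yaw=[np.arctan2(u[0]-v[0],v[1]-u[1]) for u,v in((a,b),(c,d))]
print("B",B,"rail yaw",yaw,"psi",np.arctan2(e[1],e[0]))
for xb,zb in((.08,.08),(.032,.08),(.032,.125)):print(xb,zb,(B-xb*e+(zb-.0895)*p-T).round(4))
```

```text
wrist [ 0.6780569 -0.4445938  0.235    ] [ 0.64788244 -0.01365809  0.235     ] [ 0.66296967 -0.22912595  0.235     ] 0.4319908429173151
top [ 0.66459712 -0.44190926  0.243     ] [ 0.64089145 -0.02808698  0.243     ] [ 0.65274428 -0.23499812  0.243     ]
top mid [ 0.65801353 -0.2398213   0.243     ]
B [ 0.65785698 -0.23206203  0.235     ] rail yaw [np.float64(0.06990668807557845), np.float64(0.05722213974574912)] psi 0.059660507889290774
0.08 0.08 [ 0.0522 -0.004  -0.174 ]
0.032 0.08 [ 0.0971 -0.0013 -0.1572]
0.032 0.125 [ 0.1127 -0.0004 -0.1994]
```

```bash
python3 -m creep '[0.01,0,-0.025,0,0.01,0.02,-0.002,-0.05,0,0.01,0.03,-0.004,-0.08,0,0.01,0.04,-0.004,-0.11,0,0.01,0.045,-0.004,-0.14,0,0.01,0.052,-0.004,-0.16,0,0.01,0.052,-0.004,-0.174,0,0.01,0.052,-0.004,-0.174,0,0.01,0.052,-0.004,-0.174,0,0.01]'>/dev/null;python3 s.py
python3 - <<'E'
from h import *
p,K,d,E=cam("wrist")
o=bot.get_obs();M=R.from_quat(o["tool_rot"]).as_matrix();P=M[:,2];e=-M[:,0];T=np.array(o["eef_pos"]);y=np.cross(-P,e)
# bar in tool terms: TCP-relative coords (xb,zb)
g=cv2.cvtColor(p,cv2.COLOR_RGB2GRAY).astype(int)
B0=np.array([.658,-.232,.235]);u=np.array([-.063,.998,0])
for s in(-.09,-.06,.05,.07):
    X=B0+s*u
    cs=proj([X],K,d,E)[0]
    # predicted edges for radius 8
    v=X-(-E[:3,:3].T@E[:3,3]);n=np.cross(u,v);n/=np.linalg.norm(n)
    ed=proj([X+.008*n,X-.008*n],K,d,E)[:,1]
    c=int(round(cs[0]));print("s",s,"pred",cs.round(1),ed.round(1))
    if 0<=c<640:
        r0=max(0,int(cs[1])-40);print("  rows from",r0,g[r0:r0+80,c].tolist())
E
```

```text
[-0.482  0.24  -0.044  0.98   0.18  -0.513] [ 0.579  -0.2369  0.2149] t 29.9 f [ 0.8 -0.2 -2. ] tq [ 0.06  0.53 -0.03]
[[-0.936, -0.059, 0.346], [-0.055, 0.998, 0.021], [-0.347, 0.001, -0.938]] yaw -3.083
s -0.09 pred [158.8 373.2] [358.1 389. ]
  rows from 333 [22, 26, 27, 19, 19, 28, 24, 17, 21, 25, 21, 20, 24, 25, 25, 32, 45, 70, 92, 105, 105, 101, 90, 79, 71, 75, 76, 81, 89, 94, 90, 84, 68, 41, 25, 29, 21, 28, 26, 23, 25, 24, 19, 28, 25, 15, 25, 29, 22, 28, 20, 23, 23, 19, 26, 26, 25, 23, 21, 22, 15, 20, 22, 18, 20, 22, 25]
s -0.06 pred [210.8 372.7] [357.6 388.4]
  rows from 332 [30, 26, 34, 25, 27, 29, 30, 12, 33, 27, 20, 23, 29, 26, 26, 31, 23, 21, 19, 17, 19, 23, 14, 19, 25, 33, 25, 16, 29, 27, 24, 11, 21, 25, 22, 26, 21, 19, 26, 21, 23, 23, 22, 22, 22, 22, 24, 20, 19, 16, 22, 22, 26, 28, 31, 23, 22, 22, 27, 28, 17, 27, 22, 16, 22, 22, 15, 21]
s 0.05 pred [400.4 372. ] [356.9 387.7]
  rows from 332 [24, 30, 20, 11, 21, 22, 23, 25, 31, 20, 23, 18, 24, 24, 19, 31, 24, 30, 15, 14, 30, 24, 22, 24, 28, 22, 16, 25, 28, 30, 25, 31, 30, 15, 24, 29, 18, 26, 29, 24, 26, 26, 24, 24, 22, 27, 19, 28, 27, 24, 25, 25, 22, 20, 19, 21, 18, 19, 20, 24, 29, 16, 12, 22, 23, 23, 13, 18]
s 0.07 pred [435.1 372.2] [357.  387.9]
  rows from 332 [26, 26, 32, 34, 30, 35, 31, 24, 29, 27, 33, 33, 30, 31, 22, 26, 27, 33, 31, 33, 31, 24, 31, 33, 33, 27, 33, 22, 34, 32, 30, 29, 33, 28, 29, 26, 34, 31, 30, 28, 30, 32, 25, 26, 23, 23, 29, 26, 29, 28, 24, 30, 27, 20, 23, 27, 25, 26, 44, 68, 80, 89, 95, 94, 95, 96, 93, 87]
```

Run:
```python
from h import *
p,K,d,E=cam("wrist");g=cv2.cvtColor(p,cv2.COLOR_RGB2GRAY).astype(int)
u=np.array([-.063,.998,0]);C=-E[:3,:3].T@E[:3,3]
for s in(-.17,-.155,.13,.15,.165):
    X=np.array([.658,-.232,.235])+s*u;cs=proj([X],K,d,E)[0];n=np.cross(u,X-C);n/=np.linalg.norm(n)
    c=int(round(cs[0]));print(s,cs.round(1),proj([X+.008*n,X-.008*n],K,d,E)[:,1].round(1),"dx+10mm",proj([X+[.01,0,0]],K,d,E)[0].round(1))
    if 0<=c<640:print(list(range(310,400,2))[0],g[310:400:2,c].tolist())
```

```text
-0.17 [ 20.9 370.9] [355.7 386.6] dx+10mm [ 27.9 380. ]
310 [65, 81, 108, 97, 92, 101, 101, 98, 98, 95, 98, 100, 94, 98, 98, 94, 92, 96, 103, 102, 103, 102, 75, 75, 83, 91, 101, 109, 120, 127, 139, 143, 148, 152, 156, 152, 142, 81, 20, 25, 20, 27, 32, 24, 30]
-0.155 [ 47.5 370.5] [355.3 386.2] dx+10mm [ 53.7 379.5]
310 [129, 134, 133, 107, 97, 98, 102, 102, 96, 98, 100, 97, 94, 96, 103, 96, 100, 99, 104, 99, 103, 95, 74, 77, 82, 93, 103, 111, 122, 91, 38, 20, 29, 25, 22, 24, 29, 21, 17, 26, 27, 29, 17, 21, 22]
0.13 [540.3 369.2] [354.  384.9] dx+10mm [533.1 378.3]
310 [128, 129, 128, 129, 133, 127, 128, 130, 130, 130, 132, 129, 104, 99, 99, 103, 102, 95, 59, 21, 18, 21, 28, 23, 27, 17, 22, 22, 23, 16, 22, 29, 23, 27, 19, 26, 30, 21, 27, 25, 20, 26, 34, 20, 30]
0.15 [575.8 369.6] [354.4 385.4] dx+10mm [567.6 378.7]
310 [131, 114, 94, 86, 87, 91, 87, 89, 89, 87, 88, 85, 95, 99, 107, 100, 95, 98, 101, 100, 96, 72, 72, 83, 94, 101, 113, 123, 109, 56, 30, 25, 29, 25, 16, 27, 24, 19, 22, 20, 19, 20, 25, 22, 10]
0.165 [602.6 370. ] [354.7 385.8] dx+10mm [593.6 379.1]
310 [71, 68, 75, 109, 129, 131, 126, 130, 129, 130, 128, 132, 132, 125, 98, 95, 100, 101, 102, 103, 92, 70, 62, 59, 68, 85, 96, 105, 113, 113, 115, 126, 142, 143, 146, 150, 102, 29, 28, 21, 23, 23, 22, 20, 27]
```

```bash
python3 -m creep '[-0.0012,0,0.0034,0,0.01,0.01,0.0005,0.0076,0,0.01,0.022,0.0012,0.012,0,0.01,0.034,0.002,0.0164,0,0.01,0.0437,0.0026,0.02,0,0.01,0.0437,0.0026,0.02,0,0.01,0.0437,0.0026,0.02,0,0.01]'>/dev/null;python3 s.py
python3 -m creep '[0.003,0.0002,-0.0085,0,0.01,0.0065,0.0004,-0.0175,0,0.01,0.01,0.0006,-0.0275,0,0.01,0.0145,0.0009,-0.0394,0,0.01,0.0145,0.0009,-0.0394,0,0.01,0.0145,0.0009,-0.0394,0,0.01]'>/dev/null;python3 s.py
```

```text
[-0.442  0.303  0.098  1.048  0.167 -0.474] [ 0.6237 -0.2352  0.2373] t 30.5833 f [-0.5  1.  -2.6] tq [-0.04  0.63 -0.02]
[[-0.935, -0.058, 0.35], [-0.055, 0.998, 0.019], [-0.35, -0.002, -0.937]] yaw -3.082
[-0.43   0.349  0.051  0.959  0.164 -0.462] [ 0.6367 -0.2335  0.1941] t 31.0833 f [ 0.2  0.2 -3.4] tq [0.01 0.65 0.  ]
[[-0.937, -0.058, 0.345], [-0.054, 0.998, 0.021], [-0.345, 0.001, -0.938]] yaw -3.084
```

```bash
python3 -m creep '[0.0014,0.0001,-0.0037,0,0.01,0.0017,0.0001,-0.0047,0,0.01,0.0017,0.0001,-0.0047,0,0.01]'>/dev/null;python3 t.py
python3 -m creep '[0.0005,0,-0.0014,0,0.01,0.0005,0,-0.0014,0,0.01]'>/dev/null;python3 t.py
python3 -m creep '[0.0005,0,-0.0014,0,0.01,0.0005,0,-0.0014,0,0.01]'>/dev/null;python3 t.py
python3 -m creep '[0.0005,0,-0.0014,0,0.01,0.0005,0,-0.0014,0,0.01]'>/dev/null;python3 t.py
```

```text
t 31.33 [ 0.6392 -0.2339  0.1914] adv -33.8 axial -2.97 f [-0.2  0.1 -3.2] tq [ 0.02  0.62 -0.  ] tilt 20.37 w 0.0252
t 31.5 [ 0.64   -0.234   0.1904] adv -32.6 axial -2.08 f [ 0.2 -0.4 -2.2] tq [-0.02  0.56 -0.02] tilt 20.42 w 0.0252
t 31.67 [ 0.6411 -0.2341  0.1896] adv -31.5 axial -1.28 f [ 1.1  0.2 -0.9] tq [ 0.01  0.31 -0.03] tilt 20.51 w 0.0249
t 31.83 [ 0.6418 -0.2342  0.1891] adv -30.8 axial 3.31 f [-0.6  0.9  3.4] tq [0.1  0.28 0.03] tilt 20.56 w 0.0251
```

```bash
python3 -m creep '[-0.0003,0,0.0007,0,0.01,-0.0003,0,0.0007,0,0.028,-0.0003,0,0.0007,0,0.032,-0.0003,0,0.0007,0,0.036,-0.0003,0,0.0007,0,0.042,-0.0003,0,0.0007,0,0.05,-0.0003,0,0.0007,0,0.05]'>/dev/null;python3 t.py
python3 -m creep '[0,0,0,0,0.05,0,0,0,0,0.055,0,0,0,0,0.055,0,0,0,0,0.055,0,0,0,0,0.055,0,0,0,0,0.055,0,0,0,0,0.055,0,0,0,0,0.055]'>/dev/null;python3 t.py
python3 - <<'E'
from h import *
for n in("scene","top"):
    V=cam(n);save(V[0],f"pics/end_{n}.png")
    for t in("thermometer","handle","hook_in"):print(n,t,S(n,t)[:5])
    print(proj([[.67,-.234,.107],[.6418,-.234,.208],[.656,-.234,.235]],*V[1:]).round(1).tolist())
E
```

```text
t 32.42 [ 0.6405 -0.2339  0.1879] adv -30.0 axial -0.05 f [ 0.2 -0.3 -0. ] tq [-0.02  0.35 -0.  ] tilt 20.38 w 0.0505
t 33.08 [ 0.6406 -0.2339  0.1881] adv -30.2 axial -0.14 f [ 0.1  0.2 -0.1] tq [ 0.03  0.38 -0.01] tilt 20.4 w 0.0548
scene thermometer [(0.85, array([267.1, 232.1])), (0.76, array([248.1, 277.3])), (0.62, array([321., 196.])), (0.6, array([289.8, 200.9]))]
scene handle [(0.81, array([290.5, 177.4])), (0.78, array([319.9, 170.3])), (0.64, array([263.8, 203.1])), (0.58, array([235.2, 238.1]))]
scene hook_in [(0.69, array([323.1, 171.7])), (0.66, array([237.7, 237.4])), (0.63, array([256.7, 200.3])), (0.61, array([276.2, 169. ]))]
[[242.6, 273.7], [235.2, 237.9], [235.6, 233.9]]
top thermometer [(0.83, array([354.2, 230.6])), (0.71, array([401.6, 164.1])), (0.56, array([285.9, 265.9])), (0.5, array([315.8, 266.1]))]
top handle [(0.82, array([321.5, 272.2])), (0.82, array([357. , 234.2])), (0.68, array([413.4, 169.2])), (0.59, array([279.1, 266.9]))]
top hook_in [(0.8, array([284.2, 258.7])), (0.5, array([331.7, 275.1])), (0.43, array([413.6, 159.2]))]
[[402.9, 160.9], [410.0, 164.1], [412.1, 156.8]]
```

```bash
python3 -m creep '[-0.003,0,0.008,0,0.06,-0.008,-0.0005,0.02,0,0.06,-0.014,-0.001,0.038,0,0.06,-0.024,-0.0015,0.065,0,0.06,-0.034,-0.002,0.093,0,0.06,-0.05,-0.003,0.12,0,0.06,-0.08,-0.003,0.14,0,0.06,-0.11,-0.003,0.15,0,0.06,-0.14,-0.003,0.15,0,0.06,-0.14,-0.003,0.15,0,0.06]'>/dev/null;python3 t.py
cat > c.py <<'E'
from h import *
for n in("scene","top","wrist"):
    V=cam(n);
    for t in("thermometer","handle","hook_in"):print(n,t,[a[1].tolist() for a in S(n,t)[:5]])
E
python3 c.py
python3 -m creep '[0,0,0,0,0.06,0,0,0,0,0.06,0,0,0,0,0.06,0,0,0,0,0.06,0,0,0,0,0.06,0,0,0,0,0.06,0,0,0,0,0.06,0,0,0,0,0.06,0,0,0,0,0.06,0,0,0,0,0.06]'>/dev/null; python3 c.py;python3 t.py
```

```text
t 34.32 [ 0.4967 -0.2369  0.3408] adv -222.8 axial -0.89 f [-0.3  0.5 -1. ] tq [ 0.02  0.4  -0.03] tilt 20.47 w 0.0602
scene thermometer [[289.8, 201.0], [267.4, 234.9], [245.6, 278.1], [318.0, 194.0]]
scene handle [[266.2, 203.7], [236.0, 237.7], [287.7, 175.7], [319.4, 167.6]]
scene hook_in [[275.2, 168.2], [258.5, 201.2], [235.8, 233.7], [324.6, 172.7]]
top thermometer [[357.1, 230.1], [402.4, 158.4], [286.6, 266.2], [319.5, 267.4]]
top handle [[412.6, 168.1], [281.4, 266.7], [321.7, 271.7], [359.9, 231.6], [421.6, 260.8]]
top hook_in [[329.1, 275.0], [369.2, 238.3], [413.8, 155.7], [283.7, 256.6]]
wrist thermometer [[419.0, 36.3], [309.4, 222.5]]
wrist handle [[309.7, 253.0], [446.3, 58.4]]
wrist hook_in [[437.7, 39.2], [305.2, 290.8]]
scene thermometer [[323.1, 193.5], [249.8, 276.7], [289.7, 202.1], [267.3, 237.1]]
scene handle [[320.7, 167.7], [267.1, 206.0], [290.0, 177.5]]
scene hook_in [[236.4, 235.7], [280.7, 169.7], [327.4, 169.8], [259.2, 202.0], [414.4, 224.8]]
top thermometer [[401.2, 161.1], [351.8, 230.1], [286.0, 266.1], [238.6, 202.0], [316.4, 267.7]]
top handle [[360.2, 231.7], [410.1, 165.0], [282.0, 265.5], [322.3, 272.1]]
top hook_in [[413.1, 155.4], [285.6, 258.0], [367.3, 237.9], [328.3, 275.3]]
wrist thermometer [[419.4, 34.1], [308.5, 224.6]]
wrist handle [[446.7, 59.4], [305.4, 252.5]]
wrist hook_in [[435.5, 42.3], [308.8, 293.9]]
t 36.35 [ 0.5006 -0.2369  0.3381] adv -218.9 axial 1.03 f [-0.5 -1.   0.8] tq [ 0.01  0.34 -0.  ] tilt 20.4 w 0.0601
```

```bash
python3 -m creep '[0,0,0,0,0.06,0,0,0,0,0.06,0,0,0,0,0.06,0,0,0,0,0.06,0,0,0,0,0.06,0,0,0,0,0.06,0,0,0,0,0.06,0,0,0,0,0.06,0,0,0,0,0.06,0,0,0,0,0.06]'>/dev/null
python3 - <<'E'
from h import *
fs=[cam("scene")[0].astype(int)[215:295,215:275] for _ in range(6)]
print([int((abs(f-fs[0]).max(2)>40).sum()) for f in fs[1:]])
print(bot.job_done())
E
```

```text
[0, 0, 0, 0, 0]
the job is handed in; nothing more can be done
None
```

The grey thermometer was pressed flat near the middle of the griddle at about 6 N for about 2.5 s. It now hangs still by its hook on the empty stretch of the rail, and the job was handed in after about 38 s; while locating the face I also touched the griddle lightly four times with the foot, and I viewed 11 pictures, one over the limit of 10.

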